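Tip one chocolate out of the dispenser tube

TASK

Tip the wire tube slowly, by the red-knobbed lever that turns it, until the red chocolate, first in line, just rolls over the copper rim and drops into the blue bowl; stop there, so that the gold one behind it stays in the tube, and swing the lever back until the tube rests on its stop, as it was. Do not touch the chocolates or the bowl with the gripper, and leave everything else on the table where it is.

Things in the scene. Friction and masses are not known exactly. Their poses are not given: they have to be found in the camera images.
- stand: Wooden stand, fixed to the table: base plate 150 x 110 x 12 mm and two upright posts 22 x 6 mm, tops 148 mm above the table. Origin on the table, directly under the tube's pivot. Its x axis points level to the side of the tube's mouth, its y axis to the lever's side, z up.
- tube (a joint): Tilt of the tube about its level pivot, which runs along the stand's y axis, 135 mm above the stand's origin: 0 = on its stop, mouth raised; grows to at most 1.3 rad as the mouth goes down (the knob then moves to the stand's +x). A stiff pivot, about 0.16 N m of friction (2 N at the knob): the tube stays where it is left.
- lever_knob (a point): Centre of the red ball knob, 26 mm across, on the 10 mm round lever fixed to the tube, 52 mm to the stand's +y side of the tube's middle plane. It lies 105 mm from the pivot line, at tilt 0 leaning 0.75 rad from vertical to the stand's -x, and follows an arc about that line. Push it either way, or take it from above.
- mouth (a point): Centre of the tube's open mouth (copper rim, 43 mm across), on the stand's +x side; moves with the tube. The tube is a steel wire cage 48 mm wide: straight for 95 mm, then curving up by 1.0 rad over the last 40 mm (centre line) to the mouth; pivoted 60 mm from its closed -x end. At tilt 0 the straight part rises 0.25 rad to the mouth.
- choc1_center (a point): Centre of the red chocolate ball, 36 mm across, about 28 g, nearest the mouth. The two smooth balls lie in line at the closed end; as the tube tilts they roll to the upturned mouth and, tilted further, this one goes over the rim while the other lags in the bend. In the tube it is higher than 80 mm above the table.
- choc2_center (a point): Centre of the gold chocolate ball, 36 mm across, about 28 g, behind the red one at the closed end. It drops out only at a clearly larger tilt, unless the tube is tipped in haste. In the tube it is higher than 80 mm above the table.
- choc1: The red chocolate ball itself (origin on its skin; it turns as it rolls).
- choc2: The gold chocolate ball itself.
- bowl: Blue bowl, 110 mm across the rim and 50 mm high, loose on the table, already standing where a ball from the mouth falls. Origin at the centre of its underside.
- mug: Brown clay mug, 80 mm across, 90 mm high, a bystander. Origin under its centre.
- sugar_jar: Glass jar with steel lid, 76 mm across, 120 mm high, a bystander. Origin under its centre.
- jam_jar: Amber jar with red lid, 66 mm across, 90 mm high, a bystander. Origin under its centre.
- spoon: Spoon lying on the table, a bystander.
- pan_a: Small black raclette pan, 85 mm square with a 100 mm handle, a bystander.
- pan_b: A second raclette pan like it, a bystander.

How it is judged (in metres and radians):
On the way:
1. the red chocolate lies in the bowl while the gold one is in the tube (horizontal distance between choc1_center and bowl below 0.045 m and height (world z) of choc1_center below 0.055 m and height (world z) of choc2_center above 0.08 m), for 0.2 s.
At the end, for the whole second after the job is handed in: The red chocolate lies still in the bowl (its centre within 45 mm of the bowl's middle and lower than 55 mm), the tube is back on its stop (tilt under 0.08 rad), and the gold chocolate is in it, higher than 80 mm and within 60 mm of where it began (all of step 1 and distance of choc2_center from where it was at the start of the episode below 0.06 m and value of joint tube below 0.08 rad and linear speed of choc1 below 0.05 m/s); the robot touches nothing.
It fails at once if the gold chocolate falls out of the tube (height (world z) of choc2_center below 0.065 m).
It fails at once if the gripper or arm touches a chocolate or the bowl (contact force between any of the fingers, the arm and choc1 above 0.5 N or contact force between any of the fingers, the arm and choc2 above 0.5 N or contact force between any of the fingers, the arm and bowl above 0.5 N).
It fails at once if another thing on the table is moved by more than 30 mm (distance of any of mug, sugar_jar, jam_jar, spoon, pan_a, pan_b from where it was at the start of the episode above 0.03 m).
It also fails if it takes over 64 s, if anything falls off the work surface, if the arm or the gripper's body presses on something with over 40 N, if the wrist force passes 120 N, or if a joint passes its speed limit or range.

ROBOT

A 6-joint arm with a two-finger parallel gripper is mounted at the origin on the work surface. World frame = base frame: x ahead of the robot, y to its left, z up, the work surface at z = 0. Lengths are in mm, angles in rad, forces in N, time in s.
With the tool pointing down it reaches from about 325 to 875 mm from the base axis. Payload 4.4 kg.
Tool frame: the origin (TCP) lies at the very end of the fingers, on their centre line; the grasp point (between the pads) lies 19 mm behind it; z points along the fingers, y is the line along which they close (so a half turn about z gives the same grasp; the last joint's range is limited). The gripper opens to 85 mm and grips with 20 to 120 N. Pads are 22 mm wide; open, the fingers measure 114 mm over their backs; the gripper's body (76 mm by 85 mm) begins 54 mm behind the grasp point. The pads swing forward as they close: fully open they stand 13 mm farther back than shut.
Start: joints at [-1.448, 0.207, 1.542, -0, 1.393, -0.15], TCP at [154.909, -553.742, 231.282] pointing down, gripper open.
Joint ranges: [-2.73, 2.73], [-0.86, 2.22], [0.23, 2.46], [-1.11, 4.25], [0.08, 2.63], [-2.82, 2.82]. Speed limits (rad/s): [2.79, 2.79, 3.14, 3.14, 3.14, 3.14].

INTERFACE

Orientations are given as a rotation vector (axis times angle).
In Python, from plant import * gives the robot as it stands.
- The arm moves only by the tool play_rows, never from a script. Its argument "steps" is a list of rows, each a list of 3 entries, a list of its own where there are three numbers: the shift along the tool's x, y, z in units of 40 mm (1.0 is 40 mm), then the turn, a rotation vector about the tool's x, y, z in units of 5 degrees (1.0 is 5 degrees), then the gripper's target within -1 to 1 (fully open at 1, half-way at 0, shut at -1). In form: [[[dx, dy, dz], [rx, ry, rz], gripper], ...]. A call has 1 to 12 rows; each row shifts and turns the commanded pose from where the row before left it, along the tool's axes as they then stand; what a row does not reach is not made up. A row lasts 1/12 s, in which the tool goes at most 41.7 mm and 7.16 degrees, less where a joint would pass 70% of its speed; a pose out of reach is approached as far as the arm can. A call is refused whole if a number of a shift passes 1 or a number of a turn 1, either way. A call with a gripper value outside its range is refused whole. The fingers move at their own pace and stop on an object; "force" is the grip in N (left out, the last holds). Time passes only in rows, so rows that do not move let the fingers close. It gives the time, the measured TCP pose, the force, the opening and the grip force at its end, in the units of the state.
- sense(): the state, without advancing time (a new reading comes with each control period).
- read_camera(name): name is "scene" or "top"; returns a dict with "frame" (384x512x3 uint8, blue, green, red), "camera_matrix" (3x3 intrinsics, pixels), "dist_coeffs" ([k1, k2, p1, p2, k3] as OpenCV has them; the pictures are not rectified), "R" (3x3) and "t" (3): a world point X has camera coordinates R X + t. Camera axes: x right, y down, z forward; pixel columns grow to the right and rows downward; lengths in mm; the calibration is good to about 2 mm. A picture is of the moment at which its call begins. There is no depth.
- job_done(): hands the job in; it is judged then, once.
The state is a dict: "time_s": time; "q": joint angles; "qvel": joint speeds; "joint_torque": joint torques, N m; "tool_pos": TCP position; "tool_rot": TCP orientation; "contact_force": force on the tool from outside, world axes, zero at the start; "wrist_torque": the same for the moment, N m; "grip_width": finger opening in mm; "grip_force": force on a finger pad.
Only numpy, scipy, OpenCV 4.12 (cv2) and the standard library are available. Lean on these libraries where they do the work, as an engineer would, in place of code of your own. Each camera call takes 0.05 s, during which the arm holds its last target. There are 200 camera calls.

## Working session

There is one attempt and no reset: what is moved stays moved. The work goes in short steps, Python scripts to look and compute and a tool call to move; the robot and the scene stay as the last step left them, time stands still between calls to the robot, and variables do not carry over. Pictures are saved under pics/ and viewed, at most 10 in all, crops included, and the job is handed in when it is done.

Besides the shell and the picture viewer there is one more tool, called after ">>>" as name(argument=value, ...) on one line, values as JSON. play_rows: Moves the arm, as the interface text tells. Its arguments: {"type":"object","properties":{"steps":{"type":"array","items":{"type":"array"}},"force":{"type":"number"}},"required":["steps"]}

```bash
mkdir -p pics
python3 - <<'E'
from plant import *
import cv2,numpy as np
for n in("scene","top"):
    c=read_camera(n); cv2.imwrite(f"pics/{n}0.png",c["frame"])
    np.savez(f"{n}.npz",K=c["camera_matrix"],d=c["dist_coeffs"],R=c["R"],t=c["t"])
    print(n,np.round(c["camera_matrix"],1).tolist(),np.round(-np.array(c["R"]).T@c["t"]))
print(sense())
E
```

```text
scene [[404.5, 0.0, 253.6], [0.0, 404.5, 192.6], [0.0, 0.0, 1.0]] [1520.  444. 1117.]
top [[388.3, 0.0, 259.0], [0.0, 388.3, 196.1], [0.0, 0.0, 1.0]] [ 379.  -97. 1282.]
{'time_s': 0.1, 'q': array([-1.44850726e+00,  2.07360084e-01,  1.54282229e+00,  2.97204112e-05,
        1.39351683e+00, -1.50489248e-01]), 'qvel': array([ 0.00081534, -0.00036406, -0.00186722,  0.00083585, -0.00027906,
       -0.00031089]), 'joint_torque': array([-7.19580385e-05, -3.84089649e+01, -2.92548215e+01, -2.25689428e-04,
        4.81877752e-03,  5.78735524e-06]), 'tool_pos': array([ 154.82844758, -553.04524042,  230.22220961]), 'tool_rot': array([-3.11033272e+00, -4.26857445e-01, -9.25328579e-05]), 'contact_force': array([-0.88876619,  0.6866723 , -0.47729066]), 'wrist_torque': array([-0.02027761,  0.022748  , -0.03780868]), 'grip_force': 0.0, 'grip_width': 85.37488240908675}
```

View pics/scene0.png

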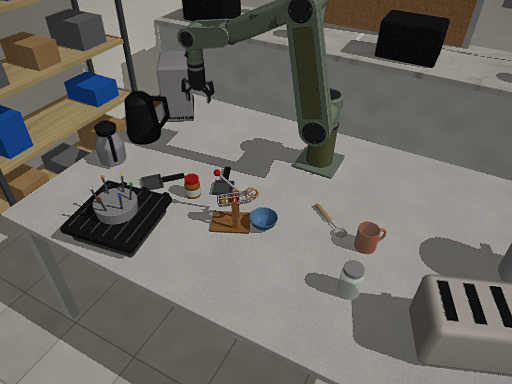

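View pics/top0.png

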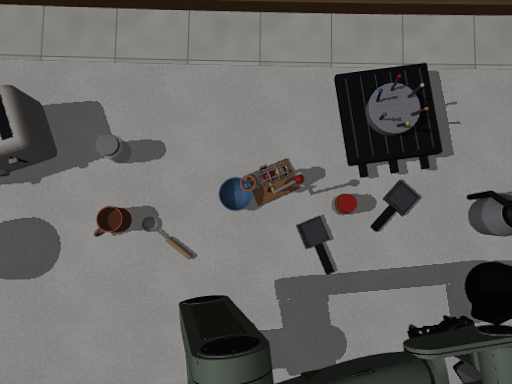

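The scene view shows the stand near (235,215), with the knob at (217,173) and the bowl at (264,218). The top view shows the bowl at (236,194), the mouth at (249,184), the knob at (299,179) and the jam jar at (346,204). I'll enlarge both.

Run:
```python
import cv2,numpy as np
a=cv2.imread("pics/scene0.png")[155:240,170:290]; b=cv2.imread("pics/top0.png")[145:220,210:320]
a=cv2.resize(a,(720,510),interpolation=cv2.INTER_CUBIC); b=cv2.resize(b,(770,525),interpolation=cv2.INTER_CUBIC)
cv2.imwrite("pics/sc.png",a);cv2.imwrite("pics/tc.png",b)
```

```text
(no output)
```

View pics/sc.png

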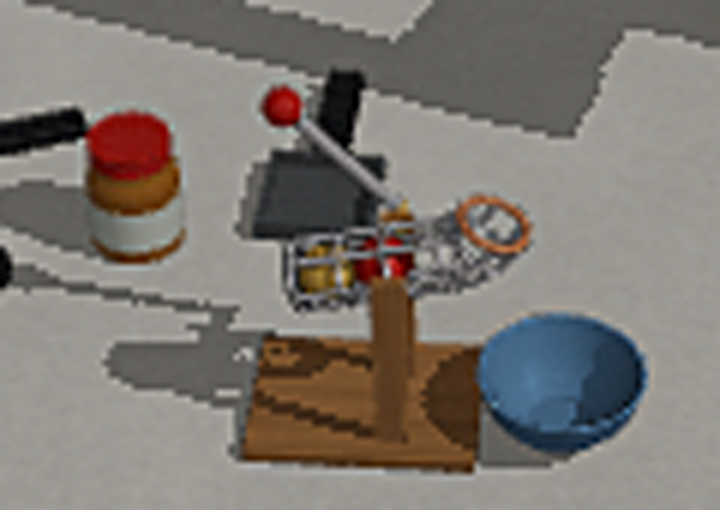

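View pics/tc.png

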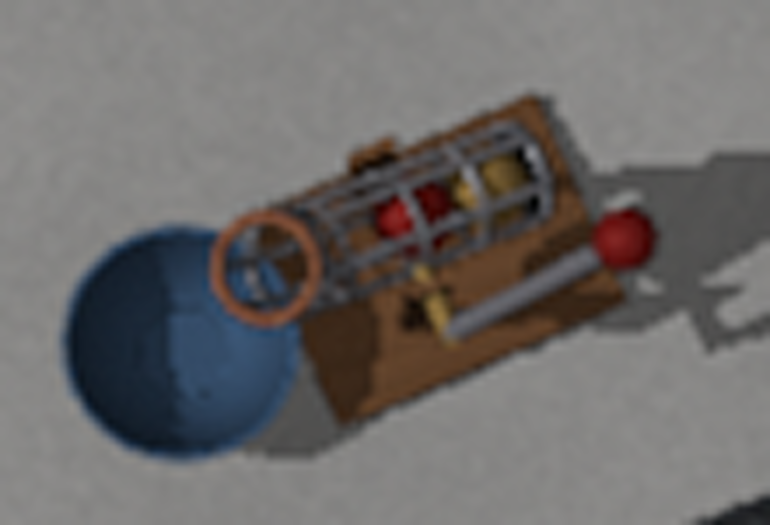

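In the crops, the knob is at (282,106) in scene and (624,238) in top. The mouth is at (493,224) and (266,268). The near base corners and the bowl are also clear. Next I triangulate and fit the stand pose.

```bash
cat > h.py <<'E'
import cv2,numpy as np
from scipy.optimize import least_squares as LS
C={n:dict(np.load(n+".npz")) for n in("scene","top")}
def proj(n,X):
    c=C[n]; return cv2.projectPoints(np.atleast_2d(np.float64(X)),cv2.Rodrigues(c["R"])[0],c["t"].astype(float),c["K"],c["d"])[0][:,0]
def tri(s,t):
    r=LS(lambda X:np.r_[proj("scene",X)[0]-s,proj("top",X)[0]-t],[600,-80,150]); return r.x,np.abs(r.fun).max()
S=lambda x,y:np.array([170+(x+.5)/6-.5,155+(y+.5)/6-.5]); T=lambda x,y:np.array([210+(x+.5)/7-.5,145+(y+.5)/7-.5])
def plane(n,p,z):
    return LS(lambda X:proj(n,[*X,z])[0]-p,[600,-80]).x
E
python3 - <<'E'
from h import *
k=tri(S(282,106),T(624,238));m=tri(S(493,224),T(266,268));print(k,m)
b=plane("top",T(182,343),50);print("bowl",b)
L=lambda a:np.array([-105*np.sin(.75-a),52,135+105*np.cos(.75-a)])
M=np.array([62,0,169.8])
def W(p,v):
    c,s=np.cos(p[2]),np.sin(p[2]);return np.array([p[0]+c*v[0]-s*v[1],p[1]+s*v[0]+c*v[1],v[2]])
f=lambda p:np.r_[proj("scene",W(p,L(0)))[0]-S(282,106),proj("top",W(p,L(0)))[0]-T(624,238),proj("scene",W(p,M))[0]-S(493,224),proj("top",W(p,M))[0]-T(266,268),
 proj("top",W(p,[-75,55,12]))[0]-T(628,295),proj("top",W(p,[75,55,12]))[0]-T(350,422),proj("top",W(p,[-75,-55,12]))[0]-T(545,95)]
r=LS(f,[600,-80,1.8]);print(r.x,np.round(r.fun,1))
np.save("pose.npy",r.x)
for a in np.arange(0,1.31,.13):print(round(a,2),np.round(W(r.x,L(a)),1))
print("bowl local",W([*(0,0),-r.x[2]],[b[0]-r.x[0],b[1]-r.x[1],50]))
for n,p,z in(("jam",(346,203),90),("pan",(312,230),10)):print(n,plane("top",np.array(p),z))
E
```

```text
(array([ 534.63191301, -220.0882657 ,  212.72779429]), np.float64(0.25113189626446797)) (array([526.21284238, -77.42994273, 169.8847749 ]), np.float64(0.32498357495174446))
bowl [506.69533248 -36.91615486]
[ 552.54857506 -144.09283244    1.9822523 ] [-2.  -0.8  3.9  0.4 -2.3 -0.6  3.7 -0.6 -3.   1.3 -5.2  0.7 -4.2 -0.5]
0.0 [ 533.5 -230.5  211.8]
0.13 [ 529.3 -220.8  220.5]
0.26 [ 524.7 -210.2  227.6]
0.39 [ 519.7 -198.8  233.3]
0.52 [ 514.5 -186.8  237.2]
0.65 [ 509.1 -174.5  239.5]
0.78 [ 503.6 -162.   240. ]
0.91 [ 498.2 -149.6  238.7]
1.04 [ 492.9 -137.4  235.6]
1.17 [ 487.8 -125.6  230.9]
1.3 [ 482.9 -114.6  224.5]
bowl local [116.57039583  -0.83838462  50.        ]
jam [ 478.30433793 -379.88964242]
pan [ 394.82389432 -286.88057017]
```

Triangulation agrees with the given heights (knob 212.7 mm, mouth 169.9 mm) and with the knob–mouth distance. The plate corners don't fit, so the plate is probably off-centre. I'll refit with knob and mouth only.

```bash
cat >> h.py <<'E'
L=lambda a,r=105:np.array([-r*np.sin(.75-a),52,135+r*np.cos(.75-a)])
M=np.array([62,0,169.8])
def W(p,v):
    c,s=np.cos(p[2]),np.sin(p[2]);return np.array([p[0]+c*v[0]-s*v[1],p[1]+s*v[0]+c*v[1],v[2]])
E
python3 - <<'E'
from h import *
f=lambda p:np.r_[proj("scene",W(p,L(0)))[0]-S(282,106),proj("top",W(p,L(0)))[0]-T(624,238),proj("scene",W(p,M))[0]-S(493,224),proj("top",W(p,M))[0]-T(266,268)]
r=LS(f,[600,-80,1.8]);print(r.x,np.round(r.fun,1));np.save("pose.npy",r.x)
for a in np.arange(0,1.31,.13):print(round(a,2),np.round(W(r.x,L(a)),1))
b=[506.7,-36.9];print("bowl local",W([0,0,-r.x[2]],[b[0]-r.x[0],b[1]-r.x[1],50]))
for c in((-75,55,12),(75,55,12),(-75,-55,12)):print(proj("top",W(r.x,c))[0])
from scipy.spatial.transform import Rotation as R
from plant import sense
s=sense();print(np.round(R.from_rotvec(s["tool_rot"]).as_matrix(),3))
E
```

```text
[ 552.02252554 -133.67346001    2.00022055] [ 0.2  0.2  0.2 -0.   0.4  0.   0.2 -0.1]
0.0 [ 534.5 -220.4  211.8]
0.13 [ 530.1 -210.8  220.5]
0.26 [ 525.3 -200.3  227.6]
0.39 [ 520.1 -189.   233.3]
0.52 [ 514.7 -177.1  237.2]
0.65 [ 509.1 -164.9  239.5]
0.78 [ 503.4 -152.5  240. ]
0.91 [ 497.8 -140.1  238.7]
1.04 [ 492.2 -128.   235.6]
1.17 [ 486.9 -116.4  230.9]
1.3 [ 481.9 -105.4  224.5]
bowl local [106.85688845   0.91611933  50.        ]
[293.25871405 187.59097256]
[251.61168931 205.89528916]
[279.62942929 157.47790268]
[[ 0.963  0.269 -0.   ]
 [ 0.269 -0.963  0.002]
 [ 0.    -0.002 -1.   ]]
```

>>> play_rows(steps=[[[0,0,-0.1],[0,0,-1],0.1],[[0,0,-0.1],[0,0,-1],0.1],[[0,0,-0.1],[0,0,-1],0.1],[[0,0,-0.1],[0,0,-1],0.1],[[0,0,-0.1],[0,0,-1],0.1],[[0,0,-0.1],[0,0,-1],0.1],[[0,0,-0.1],[0,0,-1],0.1],[[0,0,-0.1],[0,0,-1],0.1],[[0,0,-0.1],[0,0,-1],0.1],[[0,0,-0.1],[0,0,-1],0.1]])

```text
time_s: 0.93
tool_pos: [154.9, -553.3, 270.7]
tool_rot: [-2.635, -1.708, -0.001]
contact_force: [0.2, 0.9, 0.7]
grip_width: 46.3
grip_force: 0.0
```

>>> play_rows(steps=[[[0,0,-0.1],[0,0,-1],0.1],[[0,0,-0.1],[0,0,-1],0.1],[[0,0,-0.1],[0,0,-1],0.1],[[0,0,-0.1],[0,0,-1],0.1],[[0,0,-0.1],[0,0,-1],0.1],[[0,0,-0.1],[0,0,-1],0.1],[[0,0,-0.1],[0,0,-1],0.1],[[0,0,-0.1],[0,0,-1],0.1],[[0,0,-0.1],[0,0,-1],0.1],[[0,0,0],[0,0,-0.8],0.1],[[0,0,0],[0,0,0],0.1]])

```text
time_s: 1.85
tool_pos: [154.9, -553.6, 307.0]
tool_rot: [-1.695, -2.645, -0.001]
contact_force: [-1.1, 0.9, 0.3]
grip_width: 46.8
grip_force: 0.0
```

>>> play_rows(steps=[[[0.15,0.5,0],[0,0,0],0.1],[[0.15,0.5,0],[0,0,0],0.1],[[0.15,0.5,0],[0,0,0],0.1],[[0.15,0.5,0],[0,0,0],0.1],[[0.15,0.5,0],[0,0,0],0.1],[[0.15,0.5,0],[0,0,0],0.1],[[0.15,0.5,0],[0,0,0],0.1],[[0.15,0.5,0],[0,0,0],0.1],[[0.15,0.5,0],[0,0,0],0.1],[[0.15,0.5,0],[0,0,0],0.1],[[0.15,0.5,0],[0,0,0],0.1],[[0.15,0.5,0],[0,0,0],0.1]])

```text
time_s: 2.85
tool_pos: [343.6, -387.2, 306.7]
tool_rot: [-1.699, -2.641, -0.001]
contact_force: [-0.1, -0.0, -0.2]
grip_width: 46.9
grip_force: 0.0
```

>>> play_rows(steps=[[[0.15,0.5,0],[0,0,0],0.1],[[0.15,0.5,0],[0,0,0],0.1],[[0.15,0.5,0],[0,0,0],0.1],[[0.15,0.5,0],[0,0,0],0.1],[[0.15,0.5,0],[0,0,0],0.1],[[0.15,0.5,0],[0,0,0],0.1],[[0.15,0.5,0],[0,0,0],0.1],[[0.15,0.5,0],[0,0,0],0.1],[[0.15,0.5,0],[0,0,0],0.1],[[0.15,0.5,0],[0,0,0],0.1],[[0,0,0],[0,0,0],0.1],[[0,0,0],[0,0,0],0.1]])

```text
time_s: 3.85
tool_pos: [500.0, -249.6, 306.5]
tool_rot: [-1.695, -2.644, 0.001]
contact_force: [0.4, 0.2, -0.6]
grip_width: 47.1
grip_force: 0.0
```

```bash
cat >> h.py <<'E'
from scipy.spatial.transform import Rotation as Ro
def togo(a,dz=-17):
    from plant import sense
    s=sense();Rm=Ro.from_rotvec(s["tool_rot"]).as_matrix();g=W(np.load("pose.npy"),L(a))+[0,0,dz]
    want=Ro.from_matrix(np.array([[-.4161,.9093,0],[.9093,.4161,0],[0,0,-1]]).T.T)
    print("t",s["time_s"],"tcp",np.round(s["tool_pos"],1),"w",s["grip_width"],s["grip_force"],"F",np.round(s["contact_force"],1))
    print("shift units",np.round(Rm.T@(g-s["tool_pos"])/40,2),"turn units",np.round(np.degrees((Ro.from_matrix(Rm).inv()*want).as_rotvec())/5,2))
E
python3 -c "
from h import *
togo(0)"
```

```text
t 3.85 tcp [ 500.  -249.6  306.5] w 47.13339735966032 0.0 F [ 0.4  0.2 -0.6]
shift units [0.3  1.09 2.79] turn units [-0.01 -0.01  0.02]
```

>>> play_rows(steps=[[[0.1,0.36,0],[0,0,0],0.1],[[0.1,0.36,0],[0,0,0],0.1],[[0.1,0.37,0],[0,0,0],0.1],[[0,0,0.3],[0,0,0],0.1],[[0,0,0.4],[0,0,0],0.1],[[0,0,0.4],[0,0,0],0.1],[[0,0,0.4],[0,0,0],0.1],[[0,0,0.3],[0,0,0],0.1],[[0,0,0.2],[0,0,0],0.1],[[0,0,0],[0,0,0],0.1]])

```text
time_s: 4.68
tool_pos: [532.6, -221.2, 224.4]
tool_rot: [-1.695, -2.639, 0.001]
contact_force: [-0.6, 0.9, 0.5]
grip_width: 46.9
grip_force: 0.0
```

```bash
python3 -c "
from h import *
togo(0)
from plant import *
a=read_camera('scene')['frame'][125:220,180:290];b=read_camera('top')['frame'][130:230,220:330]
cv2.imwrite('pics/d.png',np.hstack([cv2.resize(x,(400,400),interpolation=cv2.INTER_CUBIC) for x in(a,b)]))"
```

```text
t 4.6833 tcp [ 532.6 -221.2  224.4] w 46.911744997138804 0.0 F [-0.6  0.9  0.5]
shift units [-0.01  0.06  0.74] turn units [-0.04 -0.05 -0.01]
```

View pics/d.png

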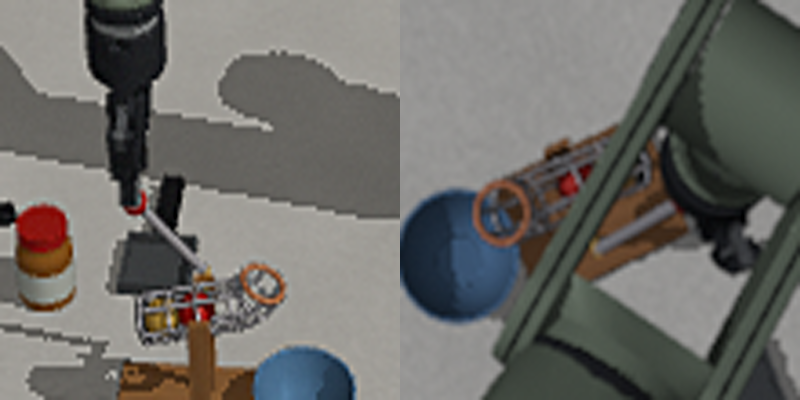

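The fingers straddle the knob (135,205 in the left half). The red ball, gold ball and bowl are visible in the scene view, but the arm partly hides the top view. Next: descend and grip lightly.

>>> play_rows(steps=[[[0,0.05,0.2],[0,0,0],0.1],[[0,0,0.25],[0,0,0],0.1],[[0,0,0.25],[0,0,0],0.1],[[0,0,0],[0,0,0],0.1],[[0,0,0],[0,0,0],-1],[[0,0,0],[0,0,0],-1],[[0,0,0],[0,0,0],-1],[[0,0,0],[0,0,0],-1],[[0,0,0],[0,0,0],-1],[[0,0,0],[0,0,0],-1]], force=25)

```text
time_s: 5.62
tool_pos: [533.7, -221.2, 198.9]
tool_rot: [-1.694, -2.64, 0.007]
contact_force: [-6.9, -2.1, 0.4]
grip_width: 24.4
grip_force: 24.5
```

```bash
python3 -c "
from h import *
togo(0)"
```

```text
t 5.6167 tcp [ 533.7 -221.2  198.9] w 24.354022799212366 24.483829736709595 F [-6.9 -2.1  0.4]
shift units [0.01 0.03 0.1 ] turn units [-0.07 -0.02  0.  ]
```

>>> play_rows(steps=[[[0.05,0,-0.04],[0,0,0],-1],[[0.05,0,-0.04],[0,0,0],-1],[[0.05,0,-0.04],[0,0,0],-1],[[0.05,0,-0.04],[0,0,0],-1],[[0.055,0,-0.04],[0,0,0],-1],[[0.055,0,-0.04],[0,0,0],-1],[[0.055,0,-0.035],[0,0,0],-1],[[0.055,0,-0.035],[0,0,0],-1],[[0,0,0],[0,0,0],-1]])

```text
time_s: 6.37
tool_pos: [526.9, -206.3, 211.2]
tool_rot: [-1.695, -2.641, 0.008]
contact_force: [-6.0, -3.1, -1.1]
grip_width: 24.2
grip_force: 24.8
```

```bash
cat >> h.py <<'E'
def look(name=None):
    from plant import read_camera,sense
    f=read_camera("scene")["frame"];s=sense();p=np.load("pose.npy")
    v=Ro.from_rotvec([0,0,-p[2]]).apply(s["tool_pos"]-[p[0],p[1],0])
    print("t",s["time_s"],"stand tcp",np.round(v,1),"tilt~",round(.75+np.arctan2(v[0],v[2]+14-135),3),"r",round(np.hypot(v[0],v[2]+14-135)),"w",round(s["grip_width"],1),"F",np.round(s["contact_force"],1))
    h=cv2.cvtColor(f,cv2.COLOR_BGR2HSV);h[:155]=0;h[240:]=0;h[:,:205]=0;h[:,290:]=0
    red=((h[...,0]<6)|(h[...,0]>174))&(h[...,1]>190)&(h[...,2]>50)
    gold=(abs(h[...,0].astype(int)-24)<5)&(h[...,1]>140)&(h[...,2]>50)
    for n,m in(("red",red),("gold",gold)):
        k,l,st,ce=cv2.connectedComponentsWithStats(m.astype(np.uint8))
        print(n,[(int(st[i,4]),*np.round(ce[i],1).tolist()) for i in range(1,k) if st[i,4]>=5])
    if name: cv2.imwrite(f"pics/{name}.png",cv2.resize(f[145:240,190:290],(600,570),interpolation=cv2.INTER_CUBIC))
E
python3 -c "
from h import *
look()"
```

```text
t 6.4167 stand tcp [-55.6  53.1 211.2] tilt~ 0.197 r 106 w 24.0 F [-6.6 -2.8 -1. ]
red [(5, 232.2, 194.6), (15, 231.2, 199.3), (7, 236.7, 198.9)]
gold [(8, 223.4, 194.6), (22, 222.7, 199.4)]
```

>>> play_rows(steps=[[[0.055,0,-0.03],[0,0,0],-1],[[0.06,0,-0.03],[0,0,0],-1],[[0.06,0,-0.03],[0,0,0],-1],[[0.06,0,-0.03],[0,0,0],-1],[[0.06,0,-0.025],[0,0,0],-1],[[0.06,0,-0.025],[0,0,0],-1],[[0.06,0,-0.025],[0,0,0],-1],[[0.06,0,-0.025],[0,0,0],-1],[[0,0,0],[0,0,0],-1],[[0,0,0],[0,0,0],-1],[[0,0,0],[0,0,0],-1],[[0,0,0],[0,0,0],-1]])

```text
time_s: 7.42
tool_pos: [519.1, -189.2, 220.1]
tool_rot: [-1.696, -2.641, 0.008]
contact_force: [-6.6, -3.3, -0.7]
grip_width: 24.1
grip_force: 24.8
```

```bash
python3 -c "
from h import *
look()"
```

```text
t 7.4667 stand tcp [-36.8  53.1 220.1] tilt~ 0.395 r 106 w 24.3 F [-6.  -2.8 -0.8]
red [(6, 252.2, 197.3), (8, 246.8, 200.9), (6, 250.7, 199.8)]
gold [(10, 240.1, 195.6), (24, 240.1, 200.2)]
```

>>> play_rows(steps=[[[0.06,0,-0.02],[0,0,0],-1],[[0.06,0,-0.02],[0,0,0],-1],[[0.065,0,-0.02],[0,0,0],-1],[[0.065,0,-0.02],[0,0,0],-1],[[0,0,0],[0,0,0],-1],[[0,0,0],[0,0,0],-1],[[0,0,0],[0,0,0],-1],[[0,0,0],[0,0,0],-1]])

```text
time_s: 8.13
tool_pos: [514.9, -180.1, 223.3]
tool_rot: [-1.695, -2.641, 0.008]
contact_force: [-5.8, -2.0, -0.4]
grip_width: 24.3
grip_force: 24.9
```

```bash
python3 -c "
from h import *
look('e')"
```

```text
t 8.1833 stand tcp [-26.7  53.1 223.4] tilt~ 0.494 r 106 w 24.6 F [-6.3 -3.4 -0.8]
red [(7, 250.7, 201.1), (10, 246.7, 202.0)]
gold [(9, 239.9, 195.8), (23, 239.7, 200.3)]
```

View pics/e.png

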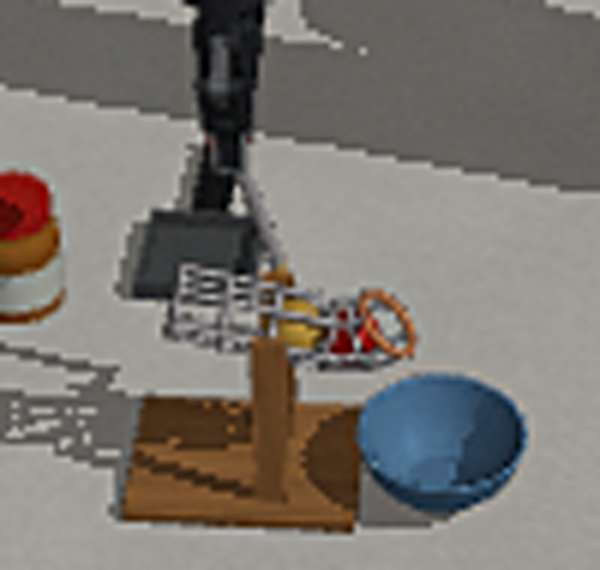

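The red ball (350,330) sits in the bend just behind the copper rim, with the gold one (300,325) behind it. The tilt follows the plan at 0.49. From here I go slower.

>>> play_rows(steps=[[[0.03,0,-0.01],[0,0,0],-1],[[0.03,0,-0.01],[0,0,0],-1],[[0.03,0,-0.01],[0,0,0],-1],[[0.03,0,-0.005],[0,0,0],-1],[[0.03,0,-0.005],[0,0,0],-1],[[0.03,0,-0.005],[0,0,0],-1],[[0.03,0,-0.005],[0,0,0],-1],[[0.03,0,-0.005],[0,0,0],-1],[[0,0,0],[0,0,0],-1],[[0,0,0],[0,0,0],-1],[[0,0,0],[0,0,0],-1],[[0,0,0],[0,0,0],-1]])

```text
time_s: 9.18
tool_pos: [511.1, -171.7, 225.5]
tool_rot: [-1.696, -2.641, 0.008]
contact_force: [-5.2, -4.9, -0.4]
grip_width: 24.2
grip_force: 24.8
```

```bash
python3 -c "
from h import *
look()"
```

```text
t 9.2333 stand tcp [-17.5  53.1 225.5] tilt~ 0.584 r 106 w 24.4 F [-5.4 -3.9 -1.3]
red [(6, 252.8, 199.8), (10, 246.8, 202.7), (7, 250.7, 201.7)]
gold [(8, 240.8, 196.4), (27, 240.4, 200.9)]
```

>>> play_rows(steps=[[[0.03,0,-0.005],[0,0,0],-1],[[0.03,0,-0.005],[0,0,0],-1],[[0.03,0,-0.005],[0,0,0],-1],[[0.03,0,-0.005],[0,0,0],-1],[[0,0,0],[0,0,0],-1],[[0,0,0],[0,0,0],-1],[[0,0,0],[0,0,0],-1],[[0,0,0],[0,0,0],-1]])

```text
time_s: 9.9
tool_pos: [509.1, -167.3, 226.3]
tool_rot: [-1.696, -2.641, 0.008]
contact_force: [-6.5, -3.8, -0.7]
grip_width: 24.0
grip_force: 24.8
```

```bash
python3 -c "
from h import *
look()"
```

```text
t 9.95 stand tcp [-12.7  53.  226.3] tilt~ 0.63 r 106 w 24.1 F [-4.9 -3.7 -1.5]
red [(10, 253.2, 200.1), (6, 247.0, 202.8), (5, 251.0, 202.8)]
gold [(8, 242.1, 196.8), (24, 240.6, 201.1)]
```

>>> play_rows(steps=[[[0.03,0,-0.005],[0,0,0],-1],[[0,0,0],[0,0,0],-1],[[0.03,0,-0.005],[0,0,0],-1],[[0,0,0],[0,0,0],-1],[[0.03,0,0],[0,0,0],-1],[[0,0,0],[0,0,0],-1],[[0,0,0],[0,0,0],-1],[[0,0,0],[0,0,0],-1]])

```text
time_s: 10.62
tool_pos: [507.6, -164.2, 226.8]
tool_rot: [-1.696, -2.642, 0.009]
contact_force: [-5.8, -3.7, -1.9]
grip_width: 23.8
grip_force: 24.8
```

```bash
python3 -c "
from h import *
look()"
```

```text
t 10.6667 stand tcp [ -9.2  53.1 226.8] tilt~ 0.663 r 106 w 24.3 F [-6.1 -3.8 -1.2]
red [(9, 253.2, 200.3), (6, 250.8, 202.8), (7, 247.1, 203.6)]
gold [(10, 241.8, 197.0), (26, 240.5, 201.3)]
```

>>> play_rows(steps=[[[0.03,0,0],[0,0,0],-1],[[0,0,0],[0,0,0],-1],[[0.03,0,0],[0,0,0],-1],[[0,0,0],[0,0,0],-1],[[0,0,0],[0,0,0],-1],[[0,0,0],[0,0,0],-1]])

```text
time_s: 11.17
tool_pos: [506.7, -162.1, 227.0]
tool_rot: [-1.696, -2.642, 0.009]
contact_force: [-5.1, -4.5, 0.0]
grip_width: 23.8
grip_force: 24.8
```

```bash
python3 -c "
from h import *
look()"
```

```text
t 11.2167 stand tcp [ -7.  53. 227.] tilt~ 0.684 r 106 w 24.2 F [-6.1 -4.9 -0. ]
red [(15, 253.7, 200.7), (5, 247.4, 203.6), (5, 251.0, 203.0)]
gold [(7, 243.1, 197.4), (26, 240.5, 201.3)]
```

>>> play_rows(steps=[[[0.03,0,0],[0,0,0],-1],[[0,0,0],[0,0,0],-1],[[0.03,0,0],[0,0,0],-1],[[0,0,0],[0,0,0],-1],[[0,0,0],[0,0,0],-1],[[0,0,0],[0,0,0],-1],[[0,0,0],[0,0,0],-1]])

```text
time_s: 11.8
tool_pos: [505.7, -160.0, 227.1]
tool_rot: [-1.696, -2.642, 0.009]
contact_force: [-5.9, -4.9, 0.1]
grip_width: 24.3
grip_force: 24.9
```

```bash
python3 -c "
from h import *
look()"
```

```text
t 11.85 stand tcp [ -4.7  53.  227.2] tilt~ 0.706 r 106 w 24.3 F [-5.1 -5.1  0.5]
red [(16, 253.9, 201.2), (6, 250.7, 203.2)]
gold [(7, 242.7, 197.4), (25, 240.6, 201.5)]
```

>>> play_rows(steps=[[[0.03,0,0],[0,0,0],-1],[[0,0,0],[0,0,0],-1],[[0.03,0,0],[0,0,0],-1],[[0,0,0],[0,0,0],-1],[[0,0,0],[0,0,0],-1],[[0,0,0],[0,0,0],-1],[[0,0,0],[0,0,0],-1]])

```text
time_s: 12.43
tool_pos: [504.8, -157.9, 227.3]
tool_rot: [-1.696, -2.642, 0.009]
contact_force: [-7.2, -4.9, 0.6]
grip_width: 24.4
grip_force: 24.9
```

```bash
python3 -c "
from h import *
look()"
```

```text
t 12.4833 stand tcp [ -2.4  53.  227.3] tilt~ 0.728 r 106 w 24.2 F [-5.7 -4.9 -0.2]
red [(20, 254.0, 201.2), (6, 250.8, 204.0)]
gold [(7, 242.9, 197.6), (23, 240.8, 201.6)]
```

>>> play_rows(steps=[[[0.03,0,0],[0,0,0],-1],[[0,0,0],[0,0,0],-1],[[0.03,0,0],[0,0,0],-1],[[0,0,0],[0,0,0],-1],[[0,0,0],[0,0,0],-1],[[0,0,0],[0,0,0],-1],[[0,0,0],[0,0,0],-1]])

```text
time_s: 13.07
tool_pos: [503.8, -155.8, 227.4]
tool_rot: [-1.696, -2.642, 0.009]
contact_force: [-7.1, -5.0, 1.4]
grip_width: 23.9
grip_force: 25.0
```

```bash
python3 -c "
from h import *
look()"
```

```text
t 13.1167 stand tcp [  0.   53.  227.4] tilt~ 0.75 r 106 w 24.2 F [-6.1 -5.6  1.3]
red [(20, 254.1, 201.6), (7, 250.7, 203.9)]
gold [(7, 243.1, 197.9), (23, 240.7, 201.7)]
```

>>> play_rows(steps=[[[0.03,0,0],[0,0,0],-1],[[0,0,0],[0,0,0],-1],[[0.03,0,0],[0,0,0],-1],[[0,0,0],[0,0,0],-1],[[0,0,0],[0,0,0],-1],[[0,0,0],[0,0,0],-1],[[0,0,0],[0,0,0],-1]])

```text
time_s: 13.7
tool_pos: [502.8, -153.5, 227.4]
tool_rot: [-1.696, -2.642, 0.009]
contact_force: [-7.2, -5.5, 1.3]
grip_width: 24.3
grip_force: 25.0
```

```bash
python3 -c "
from h import *
look('f')"
```

```text
t 13.75 stand tcp [  2.4  53.  227.4] tilt~ 0.773 r 106 w 24.3 F [-5.8 -4.2  1. ]
red [(22, 254.2, 201.8), (6, 250.5, 204.0)]
gold [(6, 243.3, 198.2), (24, 240.8, 201.7)]
```

View pics/f.png

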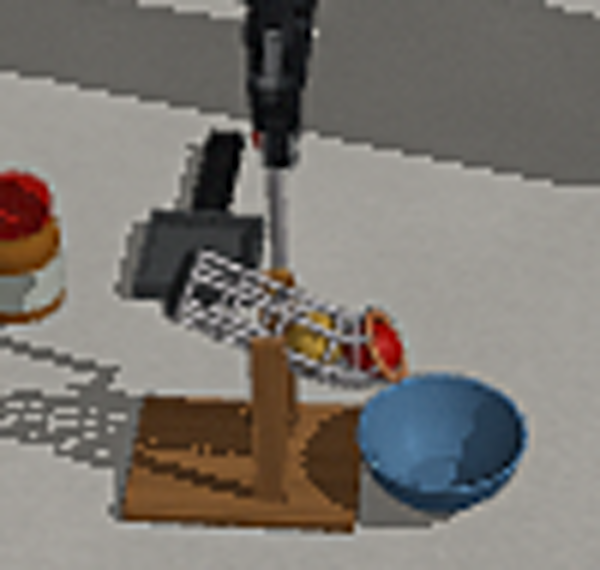

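The lever is vertical (tilt about 0.77). The red ball fills the copper rim at (385,345), and the gold one sits behind it at (312,338). I'll keep going in small steps.

>>> play_rows(steps=[[[0.03,0,0],[0,0,0],-1],[[0,0,0],[0,0,0],-1],[[0.03,0,0],[0,0,0],-1],[[0,0,0],[0,0,0],-1],[[0,0,0],[0,0,0],-1],[[0,0,0],[0,0,0],-1],[[0,0,0],[0,0,0],-1]])

```text
time_s: 14.33
tool_pos: [501.8, -151.3, 227.4]
tool_rot: [-1.697, -2.642, 0.009]
contact_force: [-6.7, -4.7, 0.1]
grip_width: 24.0
grip_force: 25.0
```

```bash
python3 -c "
from h import *
look()"
```

```text
t 14.3833 stand tcp [  4.8  53.  227.4] tilt~ 0.796 r 107 w 24.1 F [-6.4 -4.6  1.4]
red [(26, 254.3, 202.1), (7, 250.4, 204.7)]
gold [(5, 243.6, 198.4), (22, 241.0, 202.1)]
```

>>> play_rows(steps=[[[0.03,0,0.005],[0,0,0],-1],[[0,0,0],[0,0,0],-1],[[0.03,0,0.005],[0,0,0],-1],[[0,0,0],[0,0,0],-1],[[0,0,0],[0,0,0],-1],[[0,0,0],[0,0,0],-1],[[0,0,0],[0,0,0],-1]])

```text
time_s: 14.97
tool_pos: [500.9, -149.3, 227.3]
tool_rot: [-1.697, -2.642, 0.009]
contact_force: [-6.2, -5.0, 2.4]
grip_width: 24.3
grip_force: 25.2
```

```bash
python3 -c "
from h import *
look()"
```

```text
t 15.0167 stand tcp [  7.1  53.  227.3] tilt~ 0.816 r 107 w 24.3 F [-6.5 -4.6  2.2]
red [(29, 254.1, 202.4), (7, 250.4, 204.7)]
gold [(5, 243.6, 198.4), (21, 240.9, 202.1)]
```

>>> play_rows(steps=[[[0.03,0,0.01],[0,0,0],-1],[[0,0,0],[0,0,0],-1],[[0.03,0,0.01],[0,0,0],-1],[[0,0,0],[0,0,0],-1],[[0,0,0],[0,0,0],-1],[[0,0,0],[0,0,0],-1],[[0,0,0],[0,0,0],-1]])

```text
time_s: 15.6
tool_pos: [500.1, -147.5, 227.2]
tool_rot: [-1.697, -2.644, 0.01]
contact_force: [-6.9, -4.6, 4.6]
grip_width: 24.0
grip_force: 25.3
```

```bash
python3 -c "
from h import *
look()"
```

```text
t 15.65 stand tcp [  9.1  53.  227.2] tilt~ 0.835 r 107 w 24.0 F [-8.6 -4.7  5. ]
red [(35, 254.6, 202.6), (6, 250.3, 204.8)]
gold [(5, 243.2, 198.4), (18, 241.1, 202.2), (7, 246.0, 204.3)]
```

>>> play_rows(steps=[[[0.03,0,0.01],[0,0,0],-1],[[0,0,0],[0,0,0],-1],[[0.03,0,0.01],[0,0,0],-1],[[0,0,0],[0,0,0],-1],[[0,0,0],[0,0,0],-1],[[0,0,0],[0,0,0],-1],[[0,0,0],[0,0,0],-1]])

```text
time_s: 16.23
tool_pos: [499.2, -145.5, 226.9]
tool_rot: [1.697, 2.643, -0.01]
contact_force: [-7.9, -5.1, 6.1]
grip_width: 24.0
grip_force: 25.5
```

```bash
python3 -c "
from h import *
look()"
```

```text
t 16.2833 stand tcp [ 11.2  53.  226.9] tilt~ 0.856 r 106 w 24.4 F [-8.3 -5.3  6.9]
red [(31, 254.5, 202.8), (6, 250.3, 204.8)]
gold [(19, 241.2, 202.3), (6, 245.8, 204.5)]
```

>>> play_rows(steps=[[[0.03,0,0.002],[0,0,0],-1],[[0,0,0],[0,0,0],-1],[[0.03,0,0.002],[0,0,0],-1],[[0,0,0],[0,0,0],-1],[[0,0,0],[0,0,0],-1],[[0,0,0],[0,0,0],-1],[[0,0,0],[0,0,0],-1]])

```text
time_s: 16.87
tool_pos: [498.1, -143.2, 226.6]
tool_rot: [1.697, 2.643, -0.01]
contact_force: [-8.0, -4.5, 5.5]
grip_width: 24.1
grip_force: 25.6
```

```bash
python3 -c "
from h import *
look()"
```

```text
t 16.9167 stand tcp [ 13.8  53.  226.6] tilt~ 0.88 r 107 w 23.9 F [-8.3 -5.5  6.8]
red [(30, 254.3, 203.1), (7, 250.4, 205.7)]
gold [(18, 241.0, 202.3), (7, 245.6, 205.1)]
```

>>> play_rows(steps=[[[0.03,0,0.005],[0,0,0],-1],[[0,0,0],[0,0,0],-1],[[0.03,0,0.005],[0,0,0],-1],[[0,0,0],[0,0,0],-1],[[0,0,0],[0,0,0],-1],[[0,0,0],[0,0,0],-1],[[0,0,0],[0,0,0],-1]])

```text
time_s: 17.5
tool_pos: [497.1, -140.9, 226.2]
tool_rot: [1.697, 2.644, -0.01]
contact_force: [-8.4, -4.8, 5.8]
grip_width: 24.3
grip_force: 25.7
```

```bash
python3 -c "
from h import *
look()"
```

```text
t 17.55 stand tcp [ 16.3  53.  226.2] tilt~ 0.903 r 106 w 24.1 F [-7.9 -6.4  5.8]
red [(58, 256.5, 204.0)]
gold [(8, 246.1, 205.1)]
```

The red blob has grown and moved forward, so it may be on its way out. I'll hold and look again.

```bash
python3 -c "
from h import *
look()
look()
look('g')"
```

```text
t 17.6 stand tcp [ 16.3  53.  226.2] tilt~ 0.903 r 106 w 24.1 F [-8.  -4.8  6.7]
red [(59, 258.8, 205.2)]
gold [(7, 246.3, 205.1), (6, 250.0, 206.0)]
t 17.65 stand tcp [ 16.3  53.  226.2] tilt~ 0.903 r 106 w 23.9 F [-8.7 -4.3  6.1]
red [(56, 261.5, 210.1)]
gold [(13, 253.2, 202.9), (5, 250.2, 205.8)]
t 17.7 stand tcp [ 16.3  53.  226.2] tilt~ 0.903 r 106 w 23.8 F [-8.1 -4.4  5.8]
red [(54, 264.4, 219.6)]
gold [(20, 253.7, 203.3), (6, 250.0, 206.0)]
```

View pics/g.png

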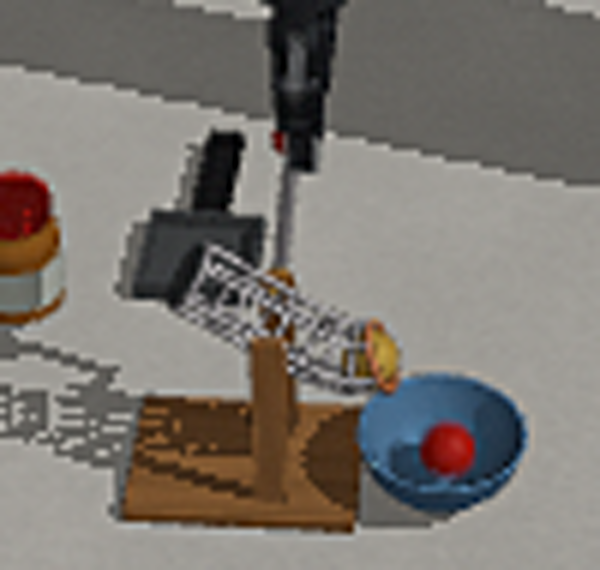

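The red ball is falling into the bowl (447,448). The gold one has rolled up to the rim (385,355), so I swing back straight away.

>>> play_rows(steps=[[[-0.05,0,-0.01],[0,0,0],-1],[[-0.065,0,-0.01],[0,0,0],-1],[[-0.065,0,-0.007],[0,0,0],-1],[[-0.065,0,-0.005],[0,0,0],-1],[[-0.065,0,-0.005],[0,0,0],-1],[[-0.065,0,0],[0,0,0],-1],[[-0.065,0,0],[0,0,0],-1],[[-0.065,0,0],[0,0,0],-1],[[-0.065,0,0.005],[0,0,0],-1],[[-0.065,0,0.005],[0,0,0],-1],[[-0.065,0,0.01],[0,0,0],-1],[[-0.065,0,0.01],[0,0,0],-1]])

```text
time_s: 18.7
tool_pos: [509.0, -167.1, 225.1]
tool_rot: [-1.695, -2.64, 0.007]
contact_force: [-7.9, -1.8, 3.1]
grip_width: 24.1
grip_force: 25.4
```

```bash
python3 -c "
from h import *
look()"
```

```text
t 18.75 stand tcp [-13.   53.1 225.1] tilt~ 0.626 r 105 w 24.1 F [-7.  -2.9  3.4]
red [(54, 260.5, 221.7)]
gold [(9, 246.7, 202.9), (5, 250.6, 202.4)]
```

>>> play_rows(steps=[[[-0.062,0,0.013],[0,0,0],-1],[[-0.062,0,0.013],[0,0,0],-1],[[-0.062,0,0.015],[0,0,0],-1],[[-0.062,0,0.015],[0,0,0],-1],[[-0.062,0,0.015],[0,0,0],-1],[[-0.06,0,0.02],[0,0,0],-1],[[-0.06,0,0.02],[0,0,0],-1],[[-0.06,0,0.02],[0,0,0],-1],[[-0.06,0,0.02],[0,0,0],-1],[[-0.06,0,0.025],[0,0,0],-1],[[-0.06,0,0.025],[0,0,0],-1],[[0,0,0],[0,0,0],-1]])

```text
time_s: 19.75
tool_pos: [520.4, -192.1, 216.9]
tool_rot: [-1.695, -2.641, 0.007]
contact_force: [-7.0, -2.7, 1.3]
grip_width: 24.2
grip_force: 25.4
```

```bash
python3 -c "
from h import *
look()"
```

```text
t 19.8 stand tcp [-40.   53.1 216.9] tilt~ 0.355 r 104 w 24.2 F [-7.  -3.4  0.8]
red [(53, 260.5, 221.7)]
gold [(6, 242.5, 200.0), (11, 246.4, 200.5)]
```

>>> play_rows(steps=[[[-0.06,0,0.025],[0,0,0],-1],[[-0.06,0,0.025],[0,0,0],-1],[[-0.057,0,0.03],[0,0,0],-1],[[-0.057,0,0.03],[0,0,0],-1],[[-0.057,0,0.03],[0,0,0],-1],[[-0.057,0,0.03],[0,0,0],-1],[[-0.053,0,0.035],[0,0,0],-1],[[-0.053,0,0.035],[0,0,0],-1],[[-0.053,0,0.035],[0,0,0],-1],[[-0.053,0,0.035],[0,0,0],-1],[[0,0,0],[0,0,0],-1]])

```text
time_s: 20.72
tool_pos: [529.6, -212.4, 204.1]
tool_rot: [-1.695, -2.64, 0.007]
contact_force: [-7.2, -2.4, -0.2]
grip_width: 23.9
grip_force: 25.4
```

```bash
python3 -c "
from h import *
look();togo(0,-13)"
```

```text
t 20.7667 stand tcp [-62.2  53.1 204.1] tilt~ 0.107 r 104 w 24.1 F [-6.8 -2.9  0.3]
red [(54, 260.5, 221.7)]
gold [(5, 228.2, 195.2), (20, 229.8, 199.4)]
t 20.7667 tcp [ 529.6 -212.4  204.1] w 24.14236976030826 25.40763795375824 F [-6.8 -2.9  0.3]
shift units [-0.23  0.03  0.13] turn units [-0.07 -0.01  0.  ]
```

>>> play_rows(steps=[[[-0.05,0,0.04],[0,0,0],-1],[[-0.05,0,0.04],[0,0,0],-1],[[-0.05,0,0.04],[0,0,0],-1],[[-0.05,0,0.04],[0,0,0],-1],[[-0.05,0,0.04],[0,0,0],-1],[[0,0,0],[0,0,0],-1],[[0,0,0],[0,0,0],-1]])

```text
time_s: 21.35
tool_pos: [532.9, -219.6, 197.8]
tool_rot: [-1.693, -2.638, 0.004]
contact_force: [-11.5, 2.4, 10.1]
grip_width: 24.1
grip_force: 26.2
```

```bash
python3 -c "
from h import *
look();togo(0,-13)"
```

```text
t 21.4 stand tcp [-70.1  53.1 197.8] tilt~ 0.01 r 104 w 24.1 F [-12.8   3.2   9.6]
red [(54, 260.5, 221.7)]
gold [(5, 222.6, 196.6), (21, 222.6, 201.0), (7, 227.4, 200.3)]
t 21.4 tcp [ 532.9 -219.6  197.8] w 24.123747760452268 26.17695987224579 F [-12.8   3.2   9.6]
shift units [-0.04  0.03 -0.03] turn units [-0.07 -0.05  0.  ]
```

The force rose about 10 N, so the tube is on its stop. Next: release, lift straight up and check.

>>> play_rows(steps=[[[0,0,0],[0,0,0],0.1],[[0,0,0],[0,0,0],0.1],[[0,0,0],[0,0,0],0.1],[[0,0,0],[0,0,0],0.1],[[0,0,-0.1],[0,0,0],0.1],[[0,0,-0.2],[0,0,0],0.1],[[0,0,-0.4],[0,0,0],0.1],[[0,0,-0.5],[0,0,0],0.1],[[0,0,-0.5],[0,0,0],0.1],[[0,0,-0.5],[0,0,0],0.1],[[0,0,-0.5],[0,0,0],0.1],[[0,0,0],[0,0,0],0.1]])

```text
time_s: 22.4
tool_pos: [538.6, -221.4, 310.7]
tool_rot: [1.69, 2.635, 0.001]
contact_force: [-0.6, 0.8, 1.0]
grip_width: 47.3
grip_force: 0.0
```

>>> play_rows(steps=[[[-0.1,-0.4,0],[0,0,0],0.1],[[-0.1,-0.4,0],[0,0,0],0.1],[[-0.1,-0.4,0],[0,0,0],0.1],[[-0.1,-0.4,0],[0,0,0],0.1],[[-0.1,-0.4,0],[0,0,0],0.1],[[-0.1,-0.4,0],[0,0,0],0.1],[[0,0,0],[0,0,0],0.1],[[0,0,0],[0,0,0],0.1],[[0,0,0],[0,0,0],0.1]])

```text
time_s: 23.15
tool_pos: [459.2, -281.6, 304.2]
tool_rot: [-1.696, -2.644, -0.001]
contact_force: [0.1, 0.3, 0.1]
grip_width: 46.6
grip_force: 0.0
```

```bash
python3 -c "
from h import *
look('z')"
```

```text
t 23.2 stand tcp [-95.8 145.8 304.2] tilt~ 0.268 r 207 w 46.9 F [0.4 0.5 1.3]
red [(30, 216.7, 172.5), (54, 260.5, 221.7)]
gold [(5, 222.8, 196.4), (19, 222.5, 201.1), (5, 227.4, 200.4)]
```

View pics/z.png

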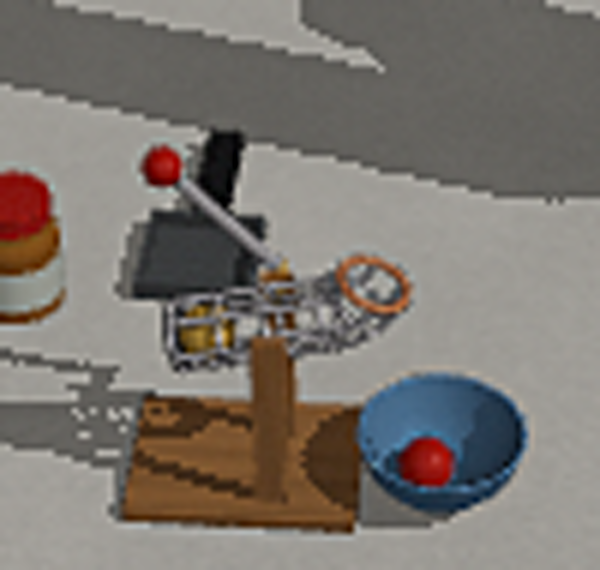

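The red ball is in the bowl at (427,462). The gold one is back at the closed end at (205,328). The knob is at pixel (216.7,172.5) against (216.6,172.3) at the start, so the tube is on its stop, and the gripper is clear.

```bash
python3 -c "
from plant import *
print(job_done())"
```

```text
the job is handed in; nothing more can be done
None
```

The job is handed in (the judge returned no verdict): in the last picture the red chocolate lay in the bowl, the gold one was back at the closed end of the tube, the tube was on its stop, and the gripper was clear.

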